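Open the pressure cap of a bench chiller

ROBOT

A 7-joint arm with a two-finger parallel gripper is mounted at the origin on the work surface. World frame = base frame: x ahead of the robot, y to its left, z up, the work surface at z = 0. Lengths are in m, angles in degrees, forces in N, time in s.
With the tool pointing down it reaches from about 0.425 to 0.875 m from the base axis. Payload 9.9 kg.
Tool frame: the origin (TCP) lies at the very end of the fingers, on their centre line; the grasp point (between the pads) lies arm.tcp_to_grasp behind it (arm.tcp_to_grasp is the distance from the TCP to the grasp point, in m); x points along the fingers, y is the direction in which the jaws open and shut, and the axes are right-handed (so a half turn about x gives the same grasp; the last joint's range is limited). The gripper opens to 85 mm and grips with 20 to 120 N. Pads are 22 mm wide; open, the fingers measure 114 mm over their backs; the gripper's body (76 mm by 85 mm) begins 54 mm behind the grasp point. The pads swing forward as they close: fully open they stand 13 mm farther back than shut.
Start: joints at [-4.801, 32.985, 1.427, 82.34, -0.859, 64.687, -3.237], TCP at [0.675, 0, 0.231] pointing down, gripper open.
Joint ranges: [-157.87, 157.87], [-19.46, 123.44], [-87.15, 90], [11.01, 140.99], [-62.26, 242.26], [9.8, 113.94], [-161.44, 161.44]. Speed limits (degrees/s): [127.2, 127.2, 172.46, 172.46, 180, 180, 180].

INTERFACE

Orientations are given as [roll, pitch, yaw] about the fixed x, y, z axes, in that order (R = Rz(yaw) Ry(pitch) Rx(roll)).
In Python, from plant import readout, eyes, workorder, arm gives the robot as it stands.
- The arm moves only by the shell command python3 -m crank 'ROWS' [FORCE]. ROWS is JSON, a list that holds one entry, the list of rows, each a list of 5 numbers: the opening in per cent of the stroke, from 0 (shut) to 100 (fully open), then the shift along the world's x, y, z in cm, then the turn about the world's z in rad. A call has 1 to 5 rows; each row shifts and turns the commanded pose from where the row before left it; what a row does not reach is not made up. A row lasts 1/10 s, in which the tool goes at most 50 mm and 8.59 degrees, less where a joint would pass 70% of its speed; a pose out of reach is approached as far as the arm can. A call with a gripper value outside its range is refused whole. The fingers move at their own pace and stop on an object; FORCE is the grip in N (left out, the last holds). Time passes only in rows, so rows that do not move let the fingers close. It gives the time, the measured TCP pose, the force and the opening at its end, in the units of the state.
- readout.state(): the state, without advancing time (a new reading comes with each control period).
- eyes.get_image(name): name is "scene" or "side" or "wrist"; returns the picture (384x512x3 uint8, red, green, blue); there is no depth.
- eyes.get_calibration(name): a dict with "fovy" (degrees; the focal length in pixels is half the picture's height over the tangent of half this angle, whatever the lens; pixels are square), "cx", "cy" (the principal point, pixels), "cam_to_world" (4x4, takes a point from camera to world coordinates). Camera axes: x right, y up, looking along -z (the intrinsics and any distortion apply to the point x, -y, -z); pixel columns grow to the right and rows downward; lengths in m; the calibration is good to about 2 mm. A picture is of the moment at which its call begins: read the wrist's pose just before it. get_calibration takes no time and is no camera call; for the wrist camera it gives the pose at the moment of the call.
- workorder.hand_in(): hands the job in, once; it reports no verdict.
Trained networks look in the newest picture that a camera, given by its name, has taken for a name from the list of things; names that differ only in an ending like _2 or _b are one class to them, and where a whole thing is asked for, a point or a joint stands for the part that bears it (a point fixed in the world has none). Each returns a list of dicts, best first, with "confidence" (0 to 1); they miss things now and then, are a little off and sometimes report something else, mostly with a low value. They report only what shows in the picture. A call takes as long as a camera call. They do not tell look-alikes from the thing itself.
- eyes.recognise(target, camera): "point" ([x, y, z] in m, in world coordinates, good to about 4 mm: the middle of the surface that is visible of it).
The state is a dict: "clock": time; "joints": joint angles; "joint_velocities": joint speeds; "joint_torque": joint torques, N m; "eef_pos": TCP position; "tool_rot": TCP orientation; "wrist_force": force on the tool from outside, world axes, zero at the start; "moment": the same for the moment, N m; "finger_gap": opening from 0.0 (shut) to 1.0 (fully open).
Only numpy, scipy, OpenCV 4.12 (cv2) and the standard library are available. Lean on these libraries where they do the work, as an engineer would, in place of code of your own. Each camera call takes 0.05 s, during which the arm holds its last target. There are 200 camera calls.

TASK

The bench chiller needs topping up, so take off its pressure cap the safe way: turn it anticlockwise, without pressing, until you feel it come up against its first stop, and keep it lightly against that stop for a good second while the pressure bleeds off; then push it down against its spring, turn it on past the stop until its lugs come free, and lift it straight off. Never wrench it against a stop or ram it down: a light hand is enough. Set the cap down gently, grip upward, in the empty near half of the steel tray and let go of it, leaving everything else where it stands.

Things in the scene. Friction and masses are not known exactly. Their poses are not given: they have to be found in the camera images.
- chiller: Cream bench chiller, 280 (its x) x 200 (its y) x 190 mm tall, fixed. Origin: centre of its underside; x points to its back, z up; its front with red display faces the robot. On its flat top, 70 mm in front of centre, stands the filler neck (steel, 49 mm across) that carries the pressure cap.
- filler (a point): Point on the axis of neck and cap, level with the chiller's top (190 mm above the table); axes as the chiller's. Under the neck's flange lie, hidden by the cap: the first stop, two tabs 3 mm deep; 0.72 rad beyond it two notches that let the lugs up (0.1 rad play either way); and 0.1 rad beyond those a solid end. How the neck is clocked differs by +-0.22 rad and cannot be seen.
- cap: Black ribbed pressure cap, 60 mm across, 18 mm tall, red grip bar on top: 52 mm long (cap's x), 14 mm wide (y), 27 mm tall above the lid; 85 to 145 g. Origin: centre of the skirt's underside, z up. Closed, that lies 12 mm above the chiller's top. Two lugs in the skirt hook under the neck's flange; a spring in the cap lifts it with 7.5 N, plus 1.5 N per mm pressed, and it bottoms at 5.5 mm.
- cap_grip (a point): Middle of the red bar, 31.5 mm above the cap's origin, 13.5 mm above its lid; axes as the cap's. Grip the bar's 14 mm sides, tips just above the lid. Anticlockwise seen from above: 0.15 to 0.65 rad to the first stop (nearly free till then; 0.1 to 0.3 N m is a light touch, 0.4 N m is wrenching), then 0.72 rad more, pressed 3.5 to 5 mm (13 to 15 N), until free.
- tray: Shallow steel tray, fixed, 260 (its x) x 160 (y) x 18 mm, walls 4 mm, floor 5 mm above the table. Origin: centre of its underside; x points away from the robot. A funnel stands in its far half.
- tray_spot (a point): Middle of the empty near half of the tray, on its floor, 62 mm in front of the tray's centre.
- funnel_mid (a point): White funnel standing mouth down in the far half of the tray, 92 mm across, 95 mm tall; the point is on its axis, 45 mm up. Leave alone.
- jug: White bottle of coolant with a blue cap, 96 mm across, 200 mm tall; origin: centre of its underside. Leave alone.
- beaker: Clear beaker, 72 mm across, 85 mm tall; origin: centre of its underside. Leave alone.
- flask: Glass flask with a long neck, 76 mm across, 160 mm tall; origin: centre of its underside. Leave alone.
- wash_bottle: White wash bottle with a red bent spout, 62 mm across, 186 mm tall; origin: centre of its underside. Leave alone.
Things that resemble listed ones, but are neither listed nor needed, are in the scene too. There is more than one size of the cap; the job needs the middle-sized.

How it is judged (in metres and radians):
On the way, in this order (a step that is already met when the one before it is completed fails the run):
1. the cap, not pressed down, is kept against its first stop ((contact force between cap and first_stop_0 above 0.8 N or contact force between cap and first_stop_1 above 0.8 N) and z of cap_grip in the frame of filler above 0.0418 m), for 0.8 s.
2. the cap is pressed down against its spring (z of cap_grip in the frame of filler below 0.041 m), for 0.05 s.
3. the cap is lifted clear of the filler neck, upright (z of cap_grip in the frame of filler above 0.07 m and angle between cap's own z axis and vertical below 0.35 rad), for 0.1 s.
At the end, for the whole second after the job is handed in: the cap rests on the floor of the tray's near half (its centre from 105 mm before to 10 mm beyond the middle of the tray, within 55 mm of its long centre line), grip upward and flat within 0.08 rad, at rest (x of cap in the frame of tray between -0.105 and 0.01 m and y of cap in the frame of tray between -0.055 and 0.055 m and height (world z) of cap below 0.009 m and angle between cap's own z axis and vertical below 0.08 rad and linear speed of cap below 0.02 m/s); the robot touches nothing.
It fails at once if the cap is wrenched against a stop or rammed down (over 40 N on neck and chiller) (contact force between cap and chiller above 40 N).
It fails at once if the cap is dropped (let go more than about 12 mm up) (contact force between the fingers and cap below 0.05 N and horizontal distance between cap and filler above 0.07 m and linear speed of cap above 0.5 m/s).
It fails at once if a bystander is moved by more than 30 mm (distance of any of funnel_mid, jug, beaker, flask, wash_bottle from where it was at the start of the episode above 0.03 m).
It also fails if it takes over 70 s, if anything falls off the work surface, if the arm or the gripper's body presses on something with over 40 N, if the wrist force passes 120 N, or if a joint passes its speed limit or range.

## Working session

There is one attempt and no reset: what is moved stays moved. The work goes in short steps, Python scripts to look and compute and a shell command to move; the robot and the scene stay as the last step left them, time stands still between calls to the robot, and variables do not carry over. Pictures are saved under pics/ and viewed, about 8 in all and at most 12, crops included, and the job is handed in when it is done.

```bash
mkdir -p pics; ls
cat > h.py <<'E'
import numpy as np, cv2
from plant import readout, eyes, workorder, arm
def save(cam,name,crop=None,scale=1):
    im=eyes.get_image(cam)[:,:,::-1].copy()
    if crop: a,b,c,d=crop; im=im[b:d,a:c]
    cv2.imwrite('pics/'+name,cv2.resize(im,None,fx=scale,fy=scale,interpolation=cv2.INTER_CUBIC))
def proj(cam,p):
    c=eyes.get_calibration(cam); q=np.linalg.inv(c['cam_to_world'])@np.r_[p,1]
    f=192/np.tan(np.radians(c['fovy'])/2)
    return np.array([c['cx']+f*q[0]/-q[2], c['cy']+f*-q[1]/-q[2]])
def unproj(cam,u,v,z):
    c=eyes.get_calibration(cam); f=192/np.tan(np.radians(c['fovy'])/2); T=np.array(c['cam_to_world'])
    d=T[:3,:3]@np.array([(u-c['cx'])/f,-(v-c['cy'])/f,-1]); o=T[:3,3]
    return o+d*(z-o[2])/d[2]
E
python3 - <<'E'
from h import *
np.set_printoptions(precision=4,suppress=True)
for c in ['scene','side','wrist']:
    k=eyes.get_calibration(c); print(c,{a:b for a,b in k.items() if a!='cam_to_world'},np.array(k['cam_to_world'])[:3,3])
a=eyes.get_image('scene');b=eyes.get_image('side')
cv2.imwrite('pics/s1.png',cv2.resize(np.vstack([a,b])[:,:,::-1],None,fx=.78,fy=.78))
for c in ['scene','side']:
  for t in ['cap','cap_grip','tray','chiller','funnel_mid','jug','beaker','flask','wash_bottle']:
    print(c,t,[(np.round(r['point'],3).tolist(),round(r['confidence'],2),proj(c,r['point']).round().tolist()) for r in eyes.recognise(t,c)])
s=readout.state();print(s, arm.tcp_to_grasp)
E
```

```text
pics
scene {'fovy': 45.34619539322336, 'cx': 249.06439060817237, 'cy': 192.23299064838477} [ 0.061  -0.948   0.9249]
side {'fovy': 45.44681963016582, 'cx': 260.14963978536355, 'cy': 195.00277724161924} [1.0283 0.1309 1.6116]
wrist {'fovy': 68.82635814564533, 'cx': 254.23258192842763, 'cy': 193.49510218834249} [0.6755 0.0712 0.373 ]
scene cap [([0.341, -0.3, 0.024], 0.92, [231.0, 330.0]), ([0.511, -0.193, 0.219], 0.77, [274.0, 220.0]), ([0.371, -0.143, 0.015], 0.54, [216.0, 285.0])]
scene cap_grip [([0.347, -0.3, 0.023], 0.98, [233.0, 329.0]), ([0.512, -0.188, 0.218], 0.56, [273.0, 220.0]), ([0.368, -0.14, 0.014], 0.45, [215.0, 285.0])]
scene tray [([0.601, 0.189, 0.005], 0.86, [240.0, 199.0])]
scene chiller [([0.569, -0.265, 0.173], 0.91, [309.0, 245.0])]
scene funnel_mid [([0.702, 0.127, 0.043], 0.83, [275.0, 192.0])]
scene jug [([0.639, 0.416, 0.104], 0.7, [221.0, 142.0])]
scene beaker [([0.444, -0.407, 0.055], 0.62, [292.0, 339.0])]
scene flask [([0.453, 0.413, 0.046], 0.97, [175.0, 168.0]), ([0.514, -0.191, 0.215], 0.16, [275.0, 221.0])]
scene wash_bottle [([0.597, -0.455, 0.091]
[... 629 characters left out ...]
57.0])]
side flask [([0.646, -0.184, 0.187], 0.19, [200.0, 213.0])]
side wash_bottle [([0.623, -0.424, 0.107], 0.93, [140.0, 196.0]), ([0.62, 0.15, 0.0], 0.69, [298.0, 246.0])]
{'clock': 1.0, 'joints': array([-4.8018, 32.9835,  1.4251, 82.3403, -0.8603, 64.6883, -3.2343]), 'joint_velocities': array([-0.0297, -0.0057, -0.0123,  0.1371, -0.109 , -0.0589, -0.0924]), 'joint_torque': array([ -0.0001, -76.5517,   2.2491, -28.6302,   0.0155,   0.003 ,
        -0.    ]), 'eef_pos': array([0.675 , 0.    , 0.2313]), 'tool_rot': array([-138.7679,   89.9976,  131.2363]), 'wrist_force': array([ 0.3635, -0.271 , -0.1954]), 'moment': array([0.0083, 0.0099, 0.007 ]), 'finger_gap': 1.0009785311864496} 0.0187
```

View pics/s1.png

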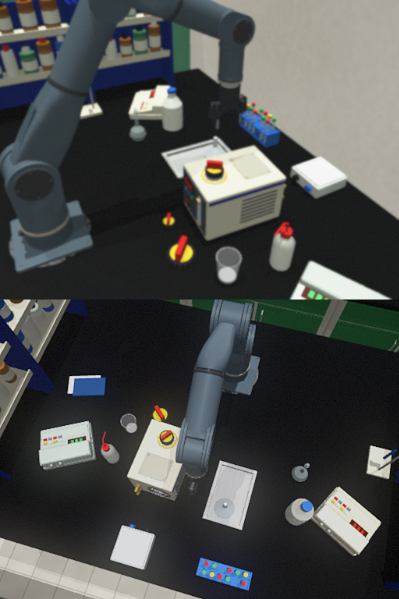

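Run:
```python
from h import *
k=eyes.get_calibration('scene');print(k.keys(), np.round(eyes.get_calibration('wrist')['cam_to_world'],3))
a=eyes.get_image('scene')[180:350,180:340];b=eyes.get_image('side')[110:280,150:310]
cv2.imwrite('pics/s2.png',cv2.resize(np.hstack([a,b])[:,:,::-1],None,fx=2.5,fy=2.5,interpolation=cv2.INTER_CUBIC))
```

```text
dict_keys(['fovy', 'cx', 'cy', 'cam_to_world']) [[ 1.    -0.     0.001  0.676]
 [ 0.     0.961  0.278  0.071]
 [-0.001 -0.278  0.961  0.374]
 [ 0.     0.     0.     1.   ]]
```

View pics/s2.png

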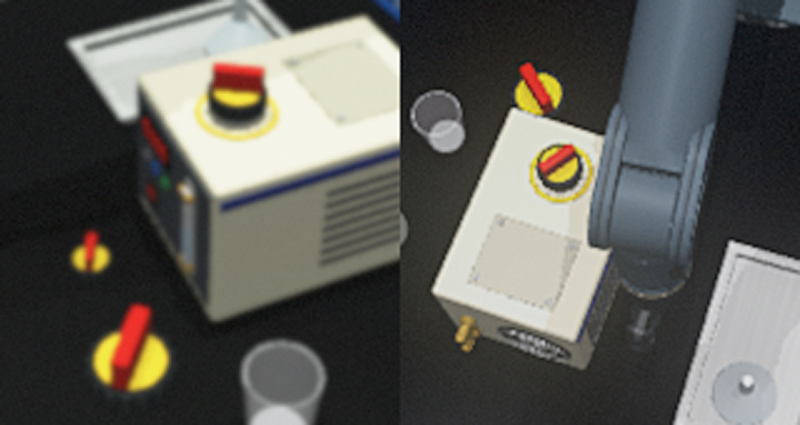

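Lookalikes: a small yellow/red cap on the table at scene (216,285), a large one on the table at (231,330), and the mid-sized one on the chiller neck at (274,220). I choose the one on the chiller, and the crop confirms it is sitting on the neck. I'll move above it next.

```bash
python3 -m crank '[[[100,0,0,4,0],[100,-3,-3.5,3,0.13],[100,-4,-4,2,0.13],[100,-4,-4.5,1,0.13],[100,-4,-5,0,0.13]]]' 20; python3 -m crank '[[[100,0,0,0,0],[100,0,0,0,0]]]'
python3 - <<'E'
from h import *
np.set_printoptions(precision=4,suppress=True)
s=readout.state();print(s['eef_pos'],s['wrist_force'],s['joints'])
save('wrist','w1.png',scale=1.4)
for t in ['cap_grip','cap','tray','chiller','funnel_mid']:
    print(t,[(np.round(r['point'],3).tolist(),round(r['confidence'],2),proj('wrist',r['point']).round().tolist()) for r in eyes.recognise(t,'wrist')])
E
```

```text
clock: 1.6
eef_pos: [0.5496, -0.142, 0.3251]
tool_rot: [45.3, 89.8, -14.6]
wrist_force: [1.3, -0.7, 1.1]
finger_gap: 1.004
clock: 1.8
eef_pos: [0.5498, -0.1424, 0.324]
tool_rot: [49.1, 89.9, -11.4]
wrist_force: [-0.0, 0.6, 0.0]
finger_gap: 1.002
[ 0.5498 -0.1424  0.324 ] [-0.0072  0.6321  0.0375] [12.6672 19.7459 -4.1584 90.2555  1.4966 69.9984 37.8097]
cap_grip [([0.355, -0.279, 0.024], 0.89, [106.0, 173.0]), ([0.522, -0.167, 0.219], 0.68, [212.0, 202.0]), ([0.376, -0.136, 0.017], 0.58, [155.0, 99.0])]
cap [([0.376, -0.135, 0.011], 0.83, [156.0, 99.0]), ([0.523, -0.169, 0.219], 0.8, [211.0, 205.0]), ([0.423, -0.415, 0.06], 0.25, [102.0, 269.0])]
tray [([0.657, 0.108, -0.001], 0.78, [396.0, 50.0]), ([0.526, -0.168, 0.222], 0.24, [214.0, 207.0])]
chiller [([0.576, -0.154, 0.182], 0.84, [267.0, 206.0])]
funnel_mid [([0.423, -0.415, 0.059], 0.21, [102.0, 269.0])]
```

View pics/w1.png

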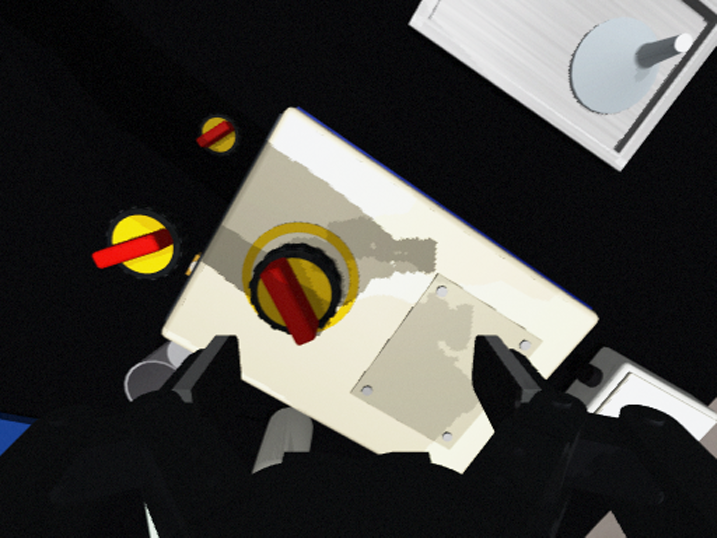

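```bash
cat > fit.py <<'E'
from h import *
from scipy.optimize import minimize
def fit(x0,base,size=(.052,.014,.027),tag=''):
    im=eyes.get_image('wrist'); c=eyes.get_calibration('wrist'); hsv=cv2.cvtColor(im,cv2.COLOR_RGB2HSV)
    m=((hsv[...,0]<6)|(hsv[...,0]>174))&(hsv[...,1]>150)&(hsv[...,2]>70); m=m.astype(np.uint8)
    n,l,st,ce=cv2.connectedComponentsWithStats(m)
    u=proj('wrist',[x0[0],x0[1],base+.02])
    k=min([i for i in range(1,n) if st[i,4]>80],key=lambda i:np.hypot(*(ce[i]-u))); M=(l==k).astype(np.uint8)
    T=np.linalg.inv(c['cam_to_world']); f=192/np.tan(np.radians(c['fovy'])/2)
    B=np.array([[a,b,d] for a in(-.5,.5) for b in(-.5,.5) for d in(0,1)])*size
    S=8
    def cost(p):
        x,y,w=p; R=np.array([[np.cos(w),-np.sin(w)],[np.sin(w),np.cos(w)]])
        P=np.c_[B[:,:2]@R.T+[x,y],B[:,2]+base,np.ones(8)]@T.T
        uv=np.c_[c['cx']+f*P[:,0]/-P[:,2],c['cy']+f*P[:,1]/P[:,2]].astype(np.float32)
        h=cv2.convexHull(uv); A=np.zeros_like(M); cv2.fillConvexPoly(A,np.round(h*S).astype(np.int32),1,shift=3)
        return 1-(A&M).sum()/(A|M).sum()
    best=min((minimize(cost,[x0[0],x0[1],w],method='Nelder-Mead',options=dict(initial_simplex=[[x0[0],x0[1],w],[x0[0]+.01,x0[1],w],[x0[0],x0[1]+.01,w],[x0[0],x0[1],w+.3]])) for w in np.arange(0,3.1,.4)),key=lambda r:r.fun)
    print('bar x,y',best.x[:2].round(4),'yaw deg',round(np.degrees(best.x[2])%180,1),'1-IoU',round(best.fun,3),'area',M.sum())
E
python3 - <<'E'
from fit import *
fit([.523,-.168],.220)
c=np.array(eyes.get_calibration('wrist')['cam_to_world']);print(c.round(3))
# chiller front corners (top face z=.19), 1.4x picture
for u,v in [(163,333),(293,108),(598,319)]: print(unproj('wrist',u/1.4,v/1.4,.19).round(3))
for u,v in [(410,25),(622,170)]: print('tray',unproj('wrist',u/1.4,v/1.4,.018).round(3))
E
```

```text
bar x,y [ 0.5218 -0.1758] yaw deg 140.4 1-IoU 0.206 area 1271
[[ 0.867 -0.479 -0.137  0.517]
 [ 0.498  0.833  0.241 -0.078]
 [-0.002 -0.277  0.961  0.466]
 [ 0.     0.     0.     1.   ]]
[ 0.452 -0.264  0.19 ]
[ 0.465 -0.072  0.19 ]
[ 0.734 -0.089  0.19 ]
tray [0.499 0.06  0.018]
tray [0.777 0.057 0.018]
```

```bash
python3 -m crank '[[[100,-1.3,-1.6,-1,0.12],[100,-1.3,-1.6,-1,0.12],[100,0,0,0,0.11],[100,0,0,0,0],[100,0,0,0,0]]]'
python3 - <<'E'
from fit import *
np.set_printoptions(precision=4,suppress=True)
s=readout.state();print(s['eef_pos'],s['joints'])
fit([.522,-.175],.220)
im=eyes.get_image('wrist');cv2.imwrite('pics/w2.png',cv2.resize(im[80:384,90:420,::-1],None,fx=1.8,fy=1.8))
for t in ['cap_grip','cap']:
    print(t,[(np.round(r['point'],3).tolist(),round(r['confidence'],2),proj('wrist',r['point']).round().tolist()) for r in eyes.recognise(t,'wrist')])
E
```

```text
clock: 2.65
eef_pos: [0.5249, -0.1725, 0.3035]
tool_rot: [83.3, 90.0, 43.0]
wrist_force: [0.3, 0.1, 0.7]
finger_gap: 1.005
[ 0.5249 -0.1725  0.3035] [18.9168 19.1977 -7.8679 94.3751  2.7859 66.6029 60.0801]
bar x,y [ 0.5232 -0.1767] yaw deg 140.3 1-IoU 0.163 area 1193
cap_grip [([0.351, -0.28, 0.028], 0.92, [119.0, 117.0]), ([0.376, -0.136, 0.015], 0.72, [205.0, 63.0]), ([0.519, -0.175, 0.218], 0.71, [246.0, 196.0])]
cap [([0.519, -0.171, 0.218], 0.81, [250.0, 192.0]), ([0.35, -0.28, 0.031], 0.64, [118.0, 117.0]), ([0.376, -0.131, 0.017], 0.63, [208.0, 61.0])]
```

View pics/w2.png

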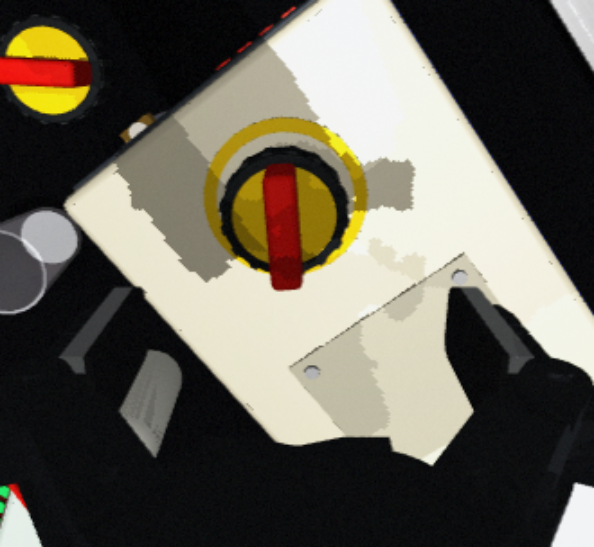

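```bash
python3 -m crank '[[[60,-0.15,-0.35,-1.5,0],[60,0,0,-2,0],[60,0,0,-2,0],[60,0,0,-1.5,0],[60,0,0,0,0]]]' 20;python3 -m crank '[[[60,0,0,-1,0],[60,0,0,0,0],[60,0,0,0,0]]]'
python3 - <<'E'
from h import *
s=readout.state();print(s['eef_pos'],s['wrist_force'],s['moment'])
E
```

```text
clock: 3.35
eef_pos: [0.522, -0.176, 0.2317]
tool_rot: [-154.6, 89.8, 165.2]
wrist_force: [-0.0, 0.2, 0.8]
finger_gap: 0.602
clock: 3.65
eef_pos: [0.5231, -0.1765, 0.2238]
tool_rot: [21.1, 90.0, -19.0]
wrist_force: [0.2, 0.8, -0.1]
finger_gap: 0.597
[ 0.52313328 -0.17654053  0.22380396] [ 0.21247735  0.80949827 -0.08007028] [ 0.00258536 -0.03842043 -0.01454793]
```

Close gently on the bar.

```bash
python3 -m crank '[[[10,0,0,0,0],[10,0,0,0,0],[10,0,0,0,0],[10,0,0,0,0],[10,0,0,0,0]]]' 30;python3 -m crank '[[[0,0,0,0,0],[0,0,0,0,0],[0,0,0,0,0],[0,0,0,0,0]]]' 30
python3 - <<'E'
from h import *
s=readout.state();print(s['eef_pos'],s['wrist_force'],s['moment'],s['joints'])
save('wrist','w3.png')
E
```

```text
clock: 4.15
eef_pos: [0.5232, -0.1766, 0.2239]
tool_rot: [25.7, 89.9, -14.5]
wrist_force: [0.8, 1.1, 3.6]
finger_gap: 0.155
clock: 4.55
eef_pos: [0.5232, -0.1766, 0.2238]
tool_rot: [29.5, 89.9, -10.6]
wrist_force: [-0.1, 1.0, 5.6]
finger_gap: 0.159
[ 0.52323487 -0.17657173  0.22382402] [-0.07031564  0.95726315  5.55187567] [ 0.05913246  0.08580169 -0.01895441] [ 19.19460526  22.95817463  -7.76575743 101.64497988   3.66132837
  55.58896913  59.81590063]
```

View pics/w3.png

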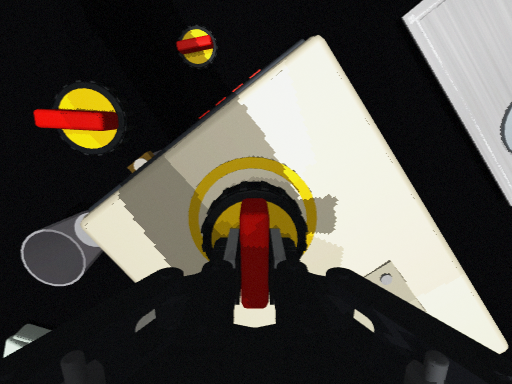

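```bash
cat > st.py <<'E'
from h import *
np.set_printoptions(precision=3,suppress=True)
a=[];
s=readout.state()
r=s['tool_rot'];print('p',s['eef_pos'],'F',s['wrist_force'],'M',s['moment'],'jawyaw',round((90-(r[0]-r[2]))%360,2),'j7',round(s['joints'][6],1),'gap',round(s['finger_gap'],3),'t',s['clock'])
E
python3 -m crank '[[[0,0,0,0.08,0],[0,0,0,0,0.04],[0,0,0,0,0.04],[0,0,0,0,0]]]' 40 >/dev/null; python3 st.py
python3 -m crank '[[[0,0,0,0,0.03],[0,0,0,0,0.03],[0,0,0,0,0]]]' >/dev/null; python3 st.py
```

```text
p [ 0.523 -0.176  0.224] F [ 1.641  0.334 -0.535] M [ 0.007 -0.415  0.092] jawyaw 54.47 j7 63.9 gap 0.154 t 5.0
p [ 0.523 -0.177  0.224] F [ 2.451  0.136 -2.535] M [ 0.026 -0.484 -0.02 ] jawyaw 57.94 j7 66.9 gap 0.161 t 5.3
```

```bash
for i in 1; do python3 -m crank '[[[0,0,0,0,0.03],[0,0,0,0,0.02],[0,0,0,0,0]]]' >/dev/null; python3 st.py
python3 -m crank '[[[0,0,0,0,0]]]' >/dev/null; python3 st.py; done
```

```text
p [ 0.523 -0.176  0.224] F [ 2.556  0.015 -4.101] M [ 0.051 -0.424 -0.097] jawyaw 60.79 j7 69.4 gap 0.154 t 5.6
p [ 0.523 -0.177  0.224] F [ 1.425  0.679 -5.458] M [ 0.061 -0.412  0.022] jawyaw 60.73 j7 69.4 gap 0.157 t 5.7
```

```bash
python3 -m crank '[[[0,0,0,0,0.03],[0,0,0,0,0.02],[0,0,0,0,0]]]' >/dev/null; python3 st.py
```

```text
p [ 0.523 -0.177  0.224] F [ 0.554  0.953 -5.002] M [ 0.067 -0.251 -0.094] jawyaw 63.66 j7 72.0 gap 0.158 t 6.0
```

```bash
python3 -m crank '[[[0,0,0,-0.04,0.03],[0,0,0,0,0.02],[0,0,0,0,0]]]' >/dev/null; python3 st.py
```

```text
p [ 0.523 -0.177  0.224] F [-0.591  0.229 -0.012] M [ 0.198  0.162 -0.009] jawyaw 66.52 j7 74.5 gap 0.156 t 6.3
```

```bash
python3 -m crank '[[[0,0,0,0,0.03],[0,0,0,0,0.02],[0,0,0,0,0]]]' >/dev/null; python3 st.py
```

```text
p [ 0.523 -0.177  0.224] F [-1.152  0.491  0.936] M [ 0.114  0.208 -0.06 ] jawyaw 69.39 j7 77.0 gap 0.155 t 6.6
```

```bash
python3 -m crank '[[[0,0,0,0,0.02],[0,0,0,0,0.02],[0,0,0,0,0]]]' >/dev/null; python3 st.py
```

```text
p [ 0.523 -0.177  0.224] F [-0.117  0.23   1.403] M [ 0.076  0.097 -0.01 ] jawyaw 71.68 j7 79.0 gap 0.153 t 6.9
```

```bash
python3 -m crank '[[[0,0,0,0,0.02],[0,0,0,0,0.02],[0,0,0,0,0]]]' >/dev/null; python3 st.py
```

```text
p [ 0.523 -0.177  0.224] F [-0.162  0.59   1.774] M [-0.009  0.004  0.005] jawyaw 73.98 j7 81.0 gap 0.157 t 7.2
```

```bash
python3 -m crank '[[[0,0,0,0,0.02],[0,0,0,0,0.02],[0,0,0,0,0]]]' >/dev/null; python3 st.py
```

```text
p [ 0.523 -0.177  0.224] F [-1.11  -0.785  3.169] M [ 0.007 -0.108 -0.024] jawyaw 76.27 j7 83.0 gap 0.156 t 7.5
```

```bash
python3 -m crank '[[[0,0,0,0,0.02],[0,0,0,0,0.02],[0,0,0,0,0]]]' >/dev/null; python3 st.py
```

```text
p [ 0.523 -0.177  0.224] F [ 0.629 -1.805  3.045] M [-0.266 -0.099 -0.14 ] jawyaw 78.53 j7 85.0 gap 0.151 t 7.8
```

```bash
python3 -m crank '[[[0,0,0,0,0]]]' >/dev/null; python3 st.py;  python3 -m crank '[[[0,0,0,0,0.015],[0,0,0,0,0]]]' >/dev/null; python3 st.py; python3 -m crank '[[[0,0,0,0,0]]]' >/dev/null; python3 st.py
```

```text
p [ 0.523 -0.177  0.224] F [ 0.76  -1.804  3.199] M [-0.399 -0.206 -0.178] jawyaw 78.47 j7 85.0 gap 0.157 t 7.9
p [ 0.523 -0.177  0.224] F [-0.41  -2.423  3.866] M [-0.508 -0.201 -0.379] jawyaw 79.37 j7 85.7 gap 0.153 t 8.1
p [ 0.523 -0.177  0.224] F [ 0.679 -2.244  4.149] M [-0.575 -0.175 -0.411] jawyaw 79.33 j7 85.7 gap 0.154 t 8.2
```

Now at the stop, and a bit too firm. I'll ease off slightly and hold.

```bash
python3 -m crank '[[[0,0,0,0,-0.012],[0,0,0,0,0]]]' >/dev/null; python3 st.py;  python3 -m crank '[[[0,0,0,0,0],[0,0,0,0,0],[0,0,0,0,0]]]' >/dev/null; python3 st.py
```

```text
p [ 0.523 -0.177  0.224] F [ 1.045 -2.989  4.075] M [-0.795 -0.242 -0.208] jawyaw 78.63 j7 85.1 gap 0.153 t 8.4
p [ 0.523 -0.177  0.224] F [-0.183 -3.944  3.778] M [-0.977 -0.221 -0.175] jawyaw 78.66 j7 85.1 gap 0.15 t 8.7
```

```bash
python3 -m crank '[[[0,0,0,0,0],[0,0,0,0,0],[0,0,0,0,0],[0,0,0,0,0],[0,0,0,0,0]]]' >/dev/null; python3 st.py;  python3 -m crank '[[[0,0,0,0,0],[0,0,0,0,0],[0,0,0,0,0],[0,0,0,0,0],[0,0,0,0,0]]]' >/dev/null; python3 st.py
```

```text
p [ 0.523 -0.177  0.224] F [ 1.385 -5.197  5.084] M [-1.167 -0.281 -0.242] jawyaw 78.66 j7 85.1 gap 0.154 t 9.2
p [ 0.523 -0.177  0.224] F [ 1.274 -5.146  4.328] M [-1.167 -0.373 -0.196] jawyaw 78.66 j7 85.1 gap 0.154 t 9.7
```

```bash
python3 -m crank '[[[0,0,-0.03,0,-0.008],[0,0,0,-0.1,0],[0,0,0,-0.1,0],[0,0,0,-0.05,0],[0,0,0,0,0]]]' 60 >/dev/null; python3 st.py;  python3 -m crank '[[[0,0,0,-0.1,0],[0,0,0,0,0]]]' >/dev/null; python3 st.py
```

```text
p [ 0.523 -0.177  0.222] F [-0.744 -3.905  9.745] M [-0.849 -0.051 -0.012] jawyaw 78.22 j7 84.7 gap 0.15 t 10.2
p [ 0.523 -0.177  0.221] F [-0.609 -3.451 11.962] M [-0.88   0.137  0.011] jawyaw 78.22 j7 84.7 gap 0.146 t 10.4
```

```bash
python3 -m crank '[[[0,0,0,-0.09,0],[0,0,0,0,0]]]' >/dev/null; python3 st.py;  python3 -m crank '[[[0,0,0,0,0.03],[0,0,0,0,0.03],[0,0,0,0,0]]]' >/dev/null; python3 st.py
```

```text
p [ 0.523 -0.177  0.22 ] F [-1.215 -4.151 11.924] M [-0.833  0.182 -0.01 ] jawyaw 78.22 j7 84.6 gap 0.151 t 10.6
p [ 0.523 -0.176  0.22 ] F [ 0.66  -2.565 11.626] M [-0.622  0.054  0.072] jawyaw 81.73 j7 87.7 gap 0.151 t 10.9
```

```bash
python3 -m crank '[[[0,0,0,-0.06,0],[0,0,0,0,0.04],[0,0,0,0,0.04],[0,0,0,0,0.04],[0,0,0,0,0]]]' >/dev/null; python3 st.py;  python3 -m crank '[[[0,0,0,0,0.04],[0,0,0,0,0.04],[0,0,0,0,0.04],[0,0,0,0,0]]]' >/dev/null; python3 st.py
```

```text
p [ 0.523 -0.176  0.22 ] F [-0.729 -2.098 12.204] M [-0.358  0.036  0.041] jawyaw 88.64 j7 93.7 gap 0.147 t 11.4
p [ 0.523 -0.176  0.22 ] F [-1.047 -0.284 12.409] M [-0.18   0.076  0.073] jawyaw 95.52 j7 99.7 gap 0.147 t 11.8
```

```bash
python3 -m crank '[[[0,0,0,0,0.05],[0,0,0,0,0.05],[0,0,0,0,0.05],[0,0,0,0,0]]]' >/dev/null; python3 st.py;  python3 -m crank '[[[0,0,0,0,0.05],[0,0,0,0,0.05],[0,0,0,0,0.05],[0,0,0,0,0]]]' >/dev/null; python3 st.py
```

```text
p [ 0.523 -0.176  0.22 ] F [ 0.012 -0.73  12.822] M [-0.238  0.153  0.092] jawyaw 104.15 j7 107.2 gap 0.151 t 12.2
p [ 0.523 -0.176  0.22 ] F [-0.799 -0.285 12.519] M [-0.067  0.188  0.067] jawyaw 112.75 j7 114.7 gap 0.151 t 12.6
```

```bash
python3 -m crank '[[[0,0,0,0,0.04],[0,0,0,0,0.04],[0,0,0,0,0.035],[0,0,0,0,0]]]' >/dev/null; python3 st.py;  python3 -m crank '[[[0,0,0,0.2,0],[0,0,0,0.2,0],[0,0,0,0.2,0],[0,0,0,0,0]]]' >/dev/null; python3 st.py
```

```text
p [ 0.523 -0.176  0.22 ] F [-1.329 -0.096 13.011] M [-0.099  0.172  0.057] jawyaw 119.31 j7 120.4 gap 0.149 t 13.0
p [ 0.523 -0.176  0.225] F [ 0.794 -0.748  5.013] M [ 0.023 -0.247  0.012] jawyaw 119.25 j7 120.6 gap 0.153 t 13.4
```

```bash
python3 -m crank '[[[0,0,0,0.3,0],[0,0,0,0.3,0],[0,0,0,0.3,0],[0,0,0,0,0]]]' >/dev/null; python3 st.py;  python3 -m crank '[[[0,0,0,1,0],[0,0,0,1,0],[0,0,0,1,0],[0,0,0,1,0],[0,0,0,0,0]]]' >/dev/null; python3 st.py
```

```text
p [ 0.523 -0.177  0.234] F [-0.778  0.549 -1.319] M [ 0.028  0.05  -0.04 ] jawyaw 119.18 j7 120.9 gap 0.149 t 13.8
p [ 0.524 -0.177  0.276] F [ 0.949  0.737 -1.702] M [ 0.027  0.005 -0.048] jawyaw 119.17 j7 122.2 gap 0.15 t 14.3
```

```bash
python3 -m crank '[[[0,0,0,2.5,-0.1],[0,0.5,2,0,-0.12],[0,0.5,3,0,-0.12],[0,0.5,3,0,-0.12],[0,0.5,3,0,-0.12]]]' >/dev/null; python3 -m crank '[[[0,0.5,3,0,-0.12],[0,0.5,3,0,-0.12],[0,0.5,3,0,-0.12],[0,0.5,2.5,0,-0.12],[0,0,0,0,-0.12]]]' >/dev/null;python3 -m crank '[[[0,0,0,0,0],[0,0,0,0,0]]]' >/dev/null; python3 st.py
python3 - <<'E'
from h import *
save('wrist','w4.png',scale=1.4)
for t in ['cap','tray','funnel_mid']:
    print(t,[(np.round(r['point'],3).tolist(),round(r['confidence'],2)) for r in eyes.recognise(t,'wrist')])
E
```

```text
p [0.563 0.048 0.299] F [-0.618  0.258 -0.77 ] M [ 0.044 -0.011 -0.085] jawyaw 51.74 j7 36.2 gap 0.151 t 15.5
cap [([0.374, -0.129, 0.014], 0.67), ([0.555, 0.06, 0.296], 0.56)]
tray [([0.61, 0.158, -0.001], 0.88), ([0.628, 0.403, 0.023], 0.54)]
funnel_mid [([0.693, 0.131, 0.029], 0.74)]
```

View pics/w4.png

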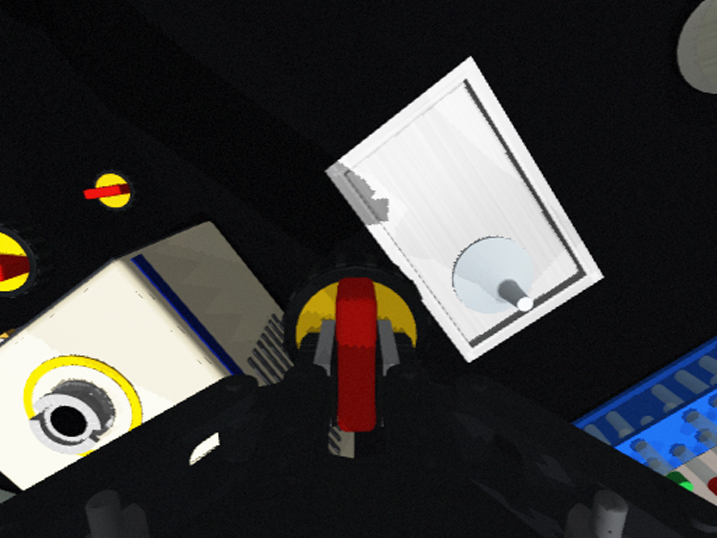

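Run:
```python
from h import *
P=np.array([unproj('wrist',u/1.4,v/1.4,.018)[:2] for u,v in [(471,57),(326,171),(470,361),(602,277)]])
print(P.round(3)); c=P.mean(0); d=(P[2]+P[3]-P[0]-P[1])/2; L=np.linalg.norm(d)
print('centre',c,'len',L,'yaw',np.degrees(np.arctan2(d[1],d[0])),'spot',c-.062*d/L)
```

```text
[[0.504 0.237]
 [0.499 0.059]
 [0.777 0.053]
 [0.781 0.229]]
centre [0.64038853 0.14445963] len 0.27796746138693074 yaw -1.4753986257793335 spot [0.57840908 0.14605599]
```

```bash
python3 -m crank '[[[0,0.3,2,0,0],[0,0.3,3,0,0],[0,0.3,3,-1,0],[0,0.4,1.8,-3,0],[0,0,0,-4,0]]]' >/dev/null; python3 -m crank '[[[0,0,0,-4,0],[0,0,0,-4,0],[0,0,0,-4,0],[0,0,0,-3,0],[0,0,0,-1.5,0]]]' >/dev/null;python3 -m crank '[[[0,0,0,0,0],[0,0,0,0,0]]]' >/dev/null; python3 st.py
python3 - <<'E'
from h import *
im=np.hstack([eyes.get_image('scene')[120:290,180:330],eyes.get_image('side')[190:360,230:380]])
cv2.imwrite('pics/p1.png',cv2.resize(im[:,:,::-1],None,fx=2.6,fy=2.6))
E
```

```text
p [0.576 0.146 0.054] F [ 0.297 -0.317 -0.519] M [-0.03  -0.078  0.008] jawyaw 51.57 j7 20.4 gap 0.149 t 16.9
```

View pics/p1.png

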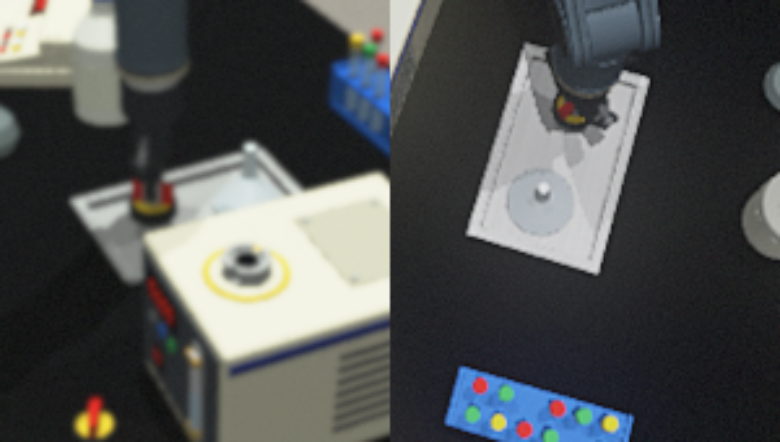

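The cap is held over the middle of the near half of the tray, at about (570,110) in the side crop, clear of the funnel at (540,195). Next I lower it gently.

```bash
python3 -m crank '[[[0,0,0,-0.7,0],[0,0,0,-0.7,0],[0,0,0,-0.6,0],[0,0,0,-0.3,0],[0,0,0,0,0]]]' >/dev/null; python3 st.py; python3 -m crank '[[[0,0,0,-0.2,0],[0,0,0,0,0]]]' >/dev/null; python3 st.py
```

```text
p [0.576 0.146 0.03 ] F [ 0.5    0.163 -1.799] M [ 0.017  0.05  -0.042] jawyaw 51.57 j7 19.8 gap 0.147 t 17.5
p [0.576 0.146 0.029] F [ 0.333  0.001 -1.14 ] M [-0.041  0.061  0.041] jawyaw 51.57 j7 19.7 gap 0.149 t 17.7
```

```bash
python3 -m crank '[[[0,0,0,-0.1,0],[0,0,0,-0.1,0],[0,0,0,0,0]]]' >/dev/null; python3 st.py
```

```text
p [0.576 0.146 0.027] F [-0.181 -0.126 -1.044] M [-0.011 -0.016 -0.073] jawyaw 51.57 j7 19.7 gap 0.149 t 18.0
```

```bash
python3 -m crank '[[[0,0,0,-0.05,0],[0,0,0,-0.05,0],[0,0,0,0,0]]]' >/dev/null; python3 st.py
```

```text
p [0.576 0.146 0.026] F [-0.568  0.207  2.475] M [-0.07   0.225 -0.026] jawyaw 51.56 j7 19.6 gap 0.152 t 18.3
```

```bash
python3 -m crank '[[[0,0,0,-0.05,0],[0,0,0,0,0]]]' >/dev/null; python3 st.py
```

```text
p [0.576 0.146 0.026] F [-2.805 -0.656  9.593] M [-0.111  0.564 -0.009] jawyaw 51.56 j7 19.6 gap 0.146 t 18.5
```

On the floor. Release, then retreat straight up.

```bash
python3 -m crank '[[[0,0,0,0.04,0],[45,0,0,0,0],[45,0,0,0,0],[45,0,0,0,0],[45,0,0,0,0]]]' 20 >/dev/null; python3 st.py; python3 -m crank '[[[45,0,0,0.5,0],[45,0,0,1,0],[45,0,0,2,0],[45,0,0,4,0],[45,0,0,4,0]]]' >/dev/null; python3 -m crank '[[[45,0,0,4,0],[45,0,-3,4,0],[45,0,-4,0,0],[45,0,0,0,0],[45,0,0,0,0]]]' >/dev/null; python3 st.py
python3 - <<'E'
from h import *
save('wrist','w5.png',scale=1.3)
im=eyes.get_image('scene')
for c in ['wrist','side']:
  if c=='side': eyes.get_image(c)
  print(c,[(np.round(r['point'],3).tolist(),round(r['confidence'],2)) for r in eyes.recognise('cap',c)])
from fit import fit; fit([.576,.146],.023)
E
```

```text
p [0.576 0.146 0.026] F [ 0.336 -0.044  0.361] M [-0.007 -0.017 -0.036] jawyaw 51.57 j7 19.6 gap 0.451 t 19.0
p [0.576 0.075 0.222] F [-0.037  0.928  0.212] M [ 0.081 -0.002  0.036] jawyaw 51.43 j7 31.4 gap 0.453 t 20.0
wrist [([0.574, 0.147, 0.025], 0.96), ([0.374, -0.126, 0.014], 0.88)]
side [([0.356, -0.277, 0.02], 0.55), ([0.583, 0.146, 0.022], 0.51)]
bar x,y [0.5764 0.1462] yaw deg 143.9 1-IoU 0.191 area 650
```

View pics/w5.png

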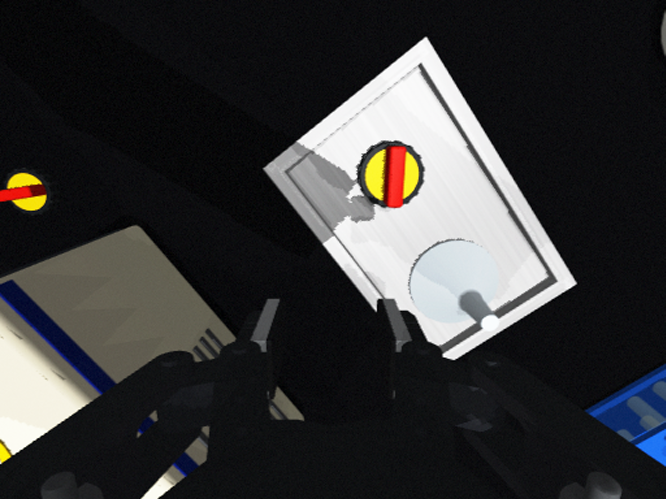

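The cap stands upright in the tray's near half at pixel (392,175), with the funnel undisturbed at (453,280) and the gripper clear. Handing in.

```bash
python3 -c "from plant import workorder; print(workorder.hand_in())"
```

```text
the job is handed in; nothing more can be done
None
```

I took the pressure cap off the chiller in the safe order, set it down in the near half of the tray, and handed the job in. No verdict was reported.

- **First stop:** I gripped the bar and turned the cap anticlockwise about 0.5 rad, unpressed, until it met the first stop. I held it there about 1.5 s at roughly 0.2 N m. The first touch peaked briefly at about 0.41 N m, just over the 0.4 N m wrenching mark, so I eased off before the hold.
- **Release and lift:** I pressed down about 3.5–4 mm (12–13 N) and turned about 0.72 rad past the stop with no noticeable resistance. The cap then lifted straight off.
- **Setting down:** It touched the tray floor softly, reaching at most about 10 N before I let go.

**Last checks:**
- The cap stands grip upward at about (0.576, 0.146), within about 2 mm of my estimate of the tray spot.
- The gripper is open, raised and clear of everything.
- The funnel stands where it was. I didn't re-measure the jug, beaker, flask or wash bottle, but the arm never went near them.

**One disagreement:** the tray measured about 7–10% too large in the wrist image (278 mm instead of 260 mm). That could put my tray centre off by up to about 10 mm, which is still well inside the allowed area.

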